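Find the full needle tin by feel and hold it up

ROBOT

A 6-joint arm with a two-finger parallel gripper is mounted at the origin on the work surface. World frame = base frame: x ahead of the robot, y to its left, z up, the work surface at z = 0. Lengths are in m, angles in degrees, forces in N, time in s.
With the tool pointing down it reaches from about 0.35 to 0.925 m from the base axis. Payload 6.4 kg.
Tool frame: the origin (TCP) lies at the very end of the fingers, on their centre line; the grasp point (between the pads) lies 19 mm behind it; z points along the fingers, y is the direction in which the jaws open and shut (so a half turn about z gives the same grasp; the last joint's range is limited). The gripper opens to 85 mm and grips with 20 to 120 N. Pads are 22 mm wide; open, the fingers measure 114 mm over their backs; the gripper's body (76 mm by 85 mm) begins 54 mm behind the grasp point. The pads swing forward as they close: fully open they stand 13 mm farther back than shut.
Start: joints at [57.863, 14.043, 89.255, -0, 76.702, -9.975], TCP at [0.245, 0.602, 0.231] pointing down, gripper open.
Joint ranges: [-179.41, 179.41], [-58.25, 129.5], [7.25, 145.43], [-54.29, 234.29], [11.92, 165.04], [-157.13, 157.13]. Speed limits (degrees/s): [147.25, 147.25, 180, 180, 180, 180].

INTERFACE

Orientations are given as [roll, pitch, yaw] about the fixed x, y, z axes, in that order (R = Rz(yaw) Ry(pitch) Rx(roll)).
In Python, from workcell import bot, cams, job gives the robot as it stands. The module is installed in compiled form; this text tells all that it offers.
- The arm moves only by the tool drive_tool, never from a script. Its argument "rows" is a list that holds one entry, the list of rows, each a list of 7 numbers: the shift along the tool's x, y, z in cm, then the turn, a rotation vector about the tool's x, y, z in rad, then the closure, from 0 (fully open) to 1 (shut). A call has 1 to 5 rows; each row shifts and turns the commanded pose from where the row before left it, along the tool's axes as they then stand; what a row does not reach is not made up. A row lasts 1/8 s, in which the tool goes at most 62.5 mm and 10.7 degrees, less where a joint would pass 70% of its speed; a pose out of reach is approached as far as the arm can. A call with a gripper value outside its range is refused whole. The fingers move at their own pace and stop on an object; "force" is the grip in N (left out, the last holds). Time passes only in rows, so rows that do not move let the fingers close. It gives the time, the measured TCP pose, the force and the opening at its end, in the units of the state.
- bot.state(): the state, without advancing time (a new reading comes with each control period).
- cams.camera(name): name is "scene" or "top"; returns (picture, depth): 400x640x3 uint8, red, green, blue; 400x640 float32, m along the optical axis (not along the pixel's ray), 0 where there is no reading.
- cams.get_calibration(name): a dict with "K" (3x3 intrinsics, pixels), "dist" ([k1, k2, p1, p2, k3] as OpenCV has them; the pictures are not rectified), "rvec" (rotation vector, rad) and "tvec" (3), from world to camera coordinates, as OpenCV has them. Camera axes: x right, y down, z forward; pixel columns grow to the right and rows downward; lengths in m; the calibration is good to about 2 mm. A picture is of the moment at which its call begins. get_calibration takes no time and is no camera call.
- job.job_done(): hands the job in, once; it reports no verdict.
The state is a dict: "time_s": time; "q": joint angles; "dq": joint speeds; "tau": joint torques, N m; "tool_pos": TCP position; "ee_rot": TCP orientation; "contact_force": force on the tool from outside, world axes, zero at the start; "ft_torque": the same for the moment, N m; "width": finger opening in m.
Only numpy, scipy, OpenCV 4.12 (cv2) and the standard library are available. Lean on these libraries where they do the work, as an engineer would, in place of code of your own. Each camera call takes 0.05 s, during which the arm holds its last target.

TASK

The three closed needle tins in the white tray look alike, but one is still full: heft them one after another, starting at the tray's handle end and working along, lifting each a few centimetres straight up out of its compartment and, if you let go of it, setting it back upright in its own compartment. Then hold up the heaviest, upright above its compartment, with its underside higher than the other tins' lids and the flap on its lid turned to face the notch in the tray's long side squarely, while the other two stand back in their compartments. Finish while still holding it there, with nothing knocked over or pushed aside.

Things in the scene. Friction and masses are not known exactly. Their poses are not given: they have to be found in the camera images.
- tray: white shallow tray fixed to the table, 140 mm (x) by 396 mm (y); floor 4 mm thick, rims and two dividers 16 mm tall, 4 mm thick: three compartments in a row along y, 130 mm apart. Its +x long side, away from the robot, has a 36 mm wide notch through rim and floor edge (14 mm deep) at the middle of each compartment. Handle end: the +y end, with a steel bar handle sticking out 35 mm. Origin: centre of the underside; z up.
- place1 (a point): centre of the floor of the tray's compartment next to the handle (first to heft)
- place2 (a point): centre of the floor of the middle compartment (second)
- place3 (a point): centre of the floor of the compartment farthest from the handle (third)
- notch1 (a point): outer edge of the notch of compartment 1, 70 mm from place1 along the tray's +x axis
- notch2 (a point): outer edge of the notch of compartment 2, 70 mm from place2 along the tray's +x axis
- notch3 (a point): outer edge of the notch of compartment 3, 70 mm from place3 along the tray's +x axis
- tin_a: closed round tin, like the other two in all but weight: aluminium can 62 mm across, 74 mm tall; light grey lid 60 mm across, its top at 84 mm; on the lid a black flap 24 mm (radially) x 26 mm, 7 mm high (top at 91 mm), from 5 to 29 mm off the axis. Origin: centre of the underside; z up, x from the tin's axis to the flap. Grasp across the can, e.g. 55 mm above its underside.
- tin_b: second tin, same shape, size and axes as tin_a. Each tin starts in its own compartment, within 12 mm of its centre each way, flap turned 0.5 to 1.5 rad counter-clockwise (from above) from the direction of its notch (the tray's +x). Which tin stands in which compartment is drawn anew each time.
- tin_c: third tin, same shape, size and axes as tin_a. The three weigh 0.1 to 0.6 kg; the heaviest is at least 0.2 kg heavier than either other. Only lifting tells which it is.
- gel: clear pump bottle, 62 mm across, 173 mm tall, beside the work. Bystander: leave it alone. Origin: centre of the underside.
- carton: open cardboard carton with syringes, 200 x 130 x 75 mm. Bystander: leave it alone. Origin: centre of the underside.
- dish: round steel dish 104 mm across, 30 mm tall. Bystander: leave it alone. Origin: centre of the underside.
- vials: white block with ten glass vials, 60 x 130 x 52 mm. Bystander: leave it alone. Origin: centre of the underside.
Things that resemble listed ones, but are neither listed nor needed, are in the scene too. Leave any yellow look-alike of the tin_a alone. Leave any red look-alike of the tin_c alone.

How it is judged:
By the outcome, as a careful person would: the job done as asked, in the order asked, and still so for the second after the job is handed in, while the arm keeps its last pose, push and grip.
It also fails if it takes over 61 s, if anything falls off the work surface, if the arm or the gripper's body presses on something with over 40 N, if the wrist force passes 120 N, or if a joint passes its speed limit or range.

## Working session

There is one attempt and no reset: what is moved stays moved. The work goes in short steps, Python scripts to look and compute and a tool call to move; the robot and the scene stay as the last step left them, time stands still between calls to the robot, and variables do not carry over. Pictures are saved under pics/ and viewed, and the job is handed in when it is done.

Besides the shell and the picture viewer there is one more tool, called as name([rows], argument=value, ...), one row to a line, values as JSON. drive_tool: Moves the arm, as the interface text tells. Its arguments: {"type":"object","properties":{"rows":{"type":"array","items":{"type":"array","items":{"type":"array","items":{"type":"number"}}}},"force":{"type":"number"}},"required":["rows"]}

```bash
mkdir -p pics
cat > h.py <<'E'
import numpy as np, cv2
from workcell import bot,cams,job
def cal(n):
    c=cams.get_calibration(n);K=np.array(c['K'],float);d=np.array(c['dist'],float);r=np.array(c['rvec'],float);t=np.array(c['tvec'],float).reshape(3)
    return K,d,r,t
def plane(n,px,z):
    K,d,r,t=cal(n);R=cv2.Rodrigues(r)[0]
    u=cv2.undistortPoints(np.array(px,float).reshape(-1,1,2),K,d).reshape(-1,2)
    D=np.c_[u,np.ones(len(u))]@R;C=-R.T@t
    s=(z-C[2])/D[:,2];return C+D*s[:,None]
def proj(n,P):
    K,d,r,t=cal(n);return cv2.projectPoints(np.array(P,float).reshape(-1,1,3),r,t,K,d)[0].reshape(-1,2)
E
python3 - <<'E'
from h import *
print(bot.state())
for n in('scene','top'):
    p,d=cams.camera(n);cv2.imwrite(f'pics/{n}0.png',p[...,::-1]);np.savez(f'{n}0.npz',p=p,d=d)
    K,dd,r,t=cal(n);print(n,K,dd,-cv2.Rodrigues(r)[0].T@t)
E
```

```text
{'time_s': 0.0, 'q': array([ 5.78629725e+01,  1.40837655e+01,  8.93248190e+01, -1.80669141e-03,
        7.67035133e+01, -9.97414075e+00]), 'dq': array([-0.00755045, -0.01397218, -0.06378261,  0.014203  , -0.0466422 ,
       -0.07556465]), 'tau': array([-7.72458898e-04, -4.29495656e+01, -3.26132655e+01, -1.83568645e-04,
        5.35658095e-03, -2.54161398e-05]), 'tool_pos': array([0.24489234, 0.60149296, 0.23018515]), 'ee_rot': array([-1.79889292e+02, -1.76848612e-02,  1.57837513e+02]), 'contact_force': array([-0.48156617,  0.00224017, -0.46581357]), 'ft_torque': array([ 0.002676  , -0.02015274,  0.02512963]), 'width': 0.08539114458986462}
scene [[391.18202718   0.         321.2397761 ]
 [  0.         391.18202718 202.4959367 ]
 [  0.           0.           1.        ]] [-0.07470506  0.          0.          0.          0.        ] [ 1.31128827 -0.00448998  0.75734013]
top [[483.79182696   0.         321.17883343]
 [  0.         483.79182696 202.4748633 ]
 [  0.           0.           1.        ]] [-0.04644628  0.          0.          0.          0.        ] [0.43717668 0.017698   1.40363618]
```

View pics/top0.png

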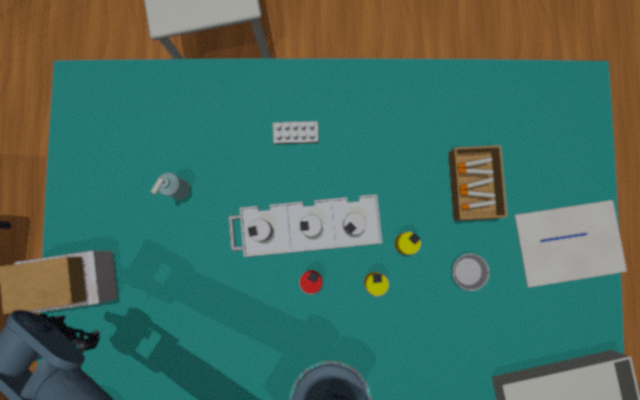

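View pics/scene0.png

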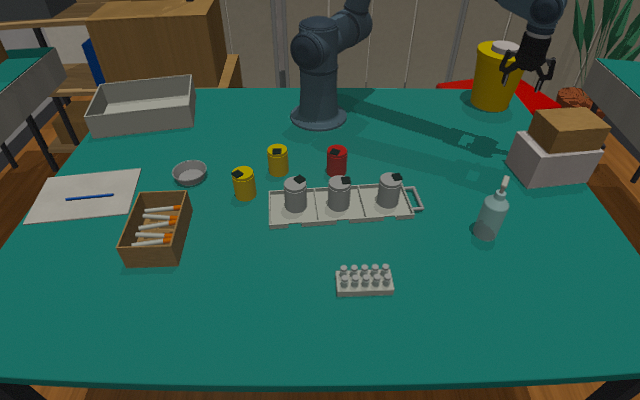

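The top view shows the tray with grey tins at about (260,230), (311,226) and (355,223). The handle is on the left, at (237,232). The look-alikes are yellow at (408,243) and (377,284) and red at (312,282), so I choose the three grey ones in the white tray. Next is a close crop.

Run:
```python
from h import *
p=np.load('top0.npz')['p'];d=np.load('top0.npz')['d']
cv2.imwrite('pics/crop0.png',cv2.resize(p[185:265,220:400,::-1],None,fx=4.4,fy=4.4,interpolation=cv2.INTER_CUBIC))
# tray mask
hsv=cv2.cvtColor(p,cv2.COLOR_RGB2HSV)
m=((hsv[...,1]<70)&(hsv[...,2]>60)).astype(np.uint8);m[:185]=0;m[262:]=0;m[:,:225]=0;m[:,395:]=0
n,l,st,ce=cv2.connectedComponentsWithStats(m);print(st)
for z in(0.0,0.02):
    print(z,plane('top',[[240,208],[377,195],[382,243],[245,256]],z).round(4))
# dark flaps
k=(p.max(2)<70).astype(np.uint8);k[:190]=0;k[262:]=0;k[:,:225]=0;k[:,390:]=0
n,l,st,ce=cv2.connectedComponentsWithStats(k)
for i in range(1,n):
    if st[i,4]>15: print('flap',st[i],ce[i],plane('top',[ce[i]],0.095).round(4))
```

```text
[[     0      0    640    400 249101]
 [   229    194    153     63   6899]]
0.0 [[ 0.5517  0.2635  0.    ]
 [ 0.5905 -0.1361  0.    ]
 [ 0.4509 -0.1495  0.    ]
 [ 0.4125  0.2467  0.    ]]
0.02 [[ 0.5501  0.26    0.02  ]
 [ 0.5883 -0.1339  0.02  ]
 [ 0.4507 -0.1471  0.02  ]
 [ 0.4129  0.2434  0.02  ]]
flap [301 222   7   8  46] [303.89130435 225.43478261] [[0.497  0.0727 0.095 ]]
flap [345 224  10   9  54] [349.59259259 227.88888889] [[ 0.4906 -0.0509  0.095 ]]
flap [249 227   7   8  43] [252.20930233 230.79069767] [[0.4821 0.2127 0.095 ]]
```

View pics/crop0.png

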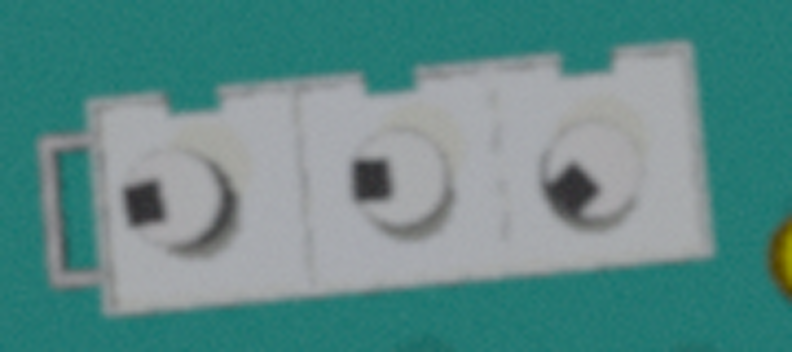

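Run:
```python
from h import *
t=np.load('top0.npz')['p'];s=np.load('scene0.npz')['p']
a=cv2.resize(t[195:255,235:385,::-1],(750,300),interpolation=cv2.INTER_CUBIC)
a=cv2.convertScaleAbs(a,alpha=1.0)
g=np.clip((a.astype(float)-100)*2.2,0,255).astype(np.uint8)
b=cv2.resize(s[165:225,265:415,::-1],(750,300),interpolation=cv2.INTER_CUBIC)
cv2.imwrite('pics/both.png',np.vstack([g,b]))
```

```text
(no output)
```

View pics/both.png

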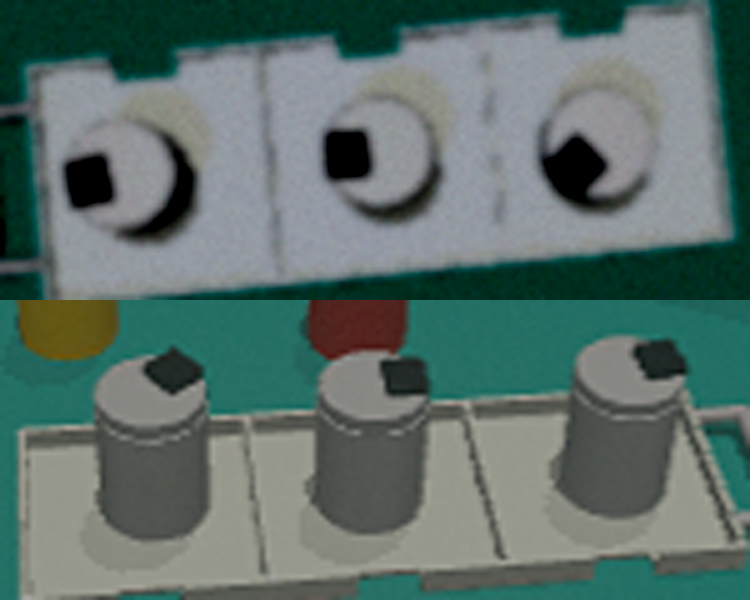

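Run:
```python
from h import *
f=lambda x,y,u,v:[x/5+u-.4,y/5+v-.4]
T=[f(120,176,235,195),f(381,152,235,195),f(601,143,235,195)]
S=[f(629,72,265,165),f(373,88,265,165),f(151,91,265,165)]
TF=[f(90,181,235,195),f(348,155,235,195),f(577,164,235,195)]
SF=[f(660,58,265,165),f(404,77,265,165),f(174,69,265,165)]
a=plane('top',T,.088);b=plane('scene',S,.088);fa=plane('top',TF,.095);fb=plane('scene',SF,.095)
print(a.round(4));print(b.round(4));print(fa.round(4));print(fb.round(4))
for i in range(3):
  for c,ff in((a,fa),(b,fb),((a+b)/2,(fa+fb)/2)):
    d=(ff-c)[i];print(i+1,np.hypot(*d[:2]).round(4),np.degrees(np.arctan2(d[1],d[0])).round(1))
# overlay
W=[]
img=cv2.resize(np.load('top0.npz')['p'][195:255,235:385,::-1],(750,300),interpolation=cv2.INTER_CUBIC)
im2=cv2.resize(np.load('scene0.npz')['p'][165:225,265:415,::-1],(750,300),interpolation=cv2.INTER_CUBIC)
th=np.linspace(0,6.283,60)
for i in range(3):
  c=(a[i]+b[i])/2
  for n,im,o in(('top',img,(235,195)),('scene',im2,(265,165))):
    for r,z,col in((.03,.088,(0,0,255)),(.031,.004,(255,0,0))):
      P=np.c_[c[0]+r*np.cos(th),c[1]+r*np.sin(th),0*th+z]
      q=((proj(n,P)-o+.4)*5).astype(int);cv2.polylines(im,[q],True,col,1)
    q=((proj(n,[[ *((fa[i]+fb[i])/2)]])-o+.4)*5).astype(int)[0];cv2.circle(im,tuple(map(int,q)),3,(0,255,0),-1)
# tray fit corners
y=np.radians(5.5)
cs=plane('top',[[240,208],[377,195],[382,243],[245,256]],.016);c0=cs.mean(0);print('tray',c0)
R=np.array([[np.cos(y),-np.sin(y)],[np.sin(y),np.cos(y)]])
for n,im,o in(('top',img,(235,195)),('scene',im2,(265,165))):
  Q=np.array([[.07,.198],[.07,-.198],[-.07,-.198],[-.07,.198]])@R.T+c0[:2]
  q=((proj(n,np.c_[Q,[.016]*4])-o+.4)*5).astype(int);cv2.polylines(im,[q],True,(255,0,255),1)
  for k in(.13,0,-.13):
    Q=np.array([[0.07,k-.018],[.07,k+.018],[.0,k]])@R.T+c0[:2]
    for q in ((proj(n,np.c_[Q,[.004]*3])-o+.4)*5).astype(int):cv2.circle(im,tuple(map(int,q)),2,(255,0,255),-1)
cv2.imwrite('pics/ov.png',np.vstack([img,im2]))
```

```text
[[ 0.4851  0.1963  0.088 ]
 [ 0.4985  0.0542  0.088 ]
 [ 0.5036 -0.0654  0.088 ]]
[[ 0.487   0.1975  0.088 ]
 [ 0.5006  0.0572  0.088 ]
 [ 0.5029 -0.0619  0.088 ]]
[[ 0.4821  0.2116  0.095 ]
 [ 0.4965  0.0719  0.095 ]
 [ 0.4919 -0.052   0.095 ]]
[[ 0.4835  0.2141  0.095 ]
 [ 0.4998  0.0736  0.095 ]
 [ 0.4929 -0.0497  0.095 ]]
1 0.0156 101.1
1 0.017 101.8
1 0.0163 101.5
2 0.0178 96.4
2 0.0164 92.6
2 0.0171 94.6
3 0.0179 131.1
3 0.0158 129.4
3 0.0168 130.3
tray [0.50067257 0.05571258 0.016     ]
```

View pics/ov.png

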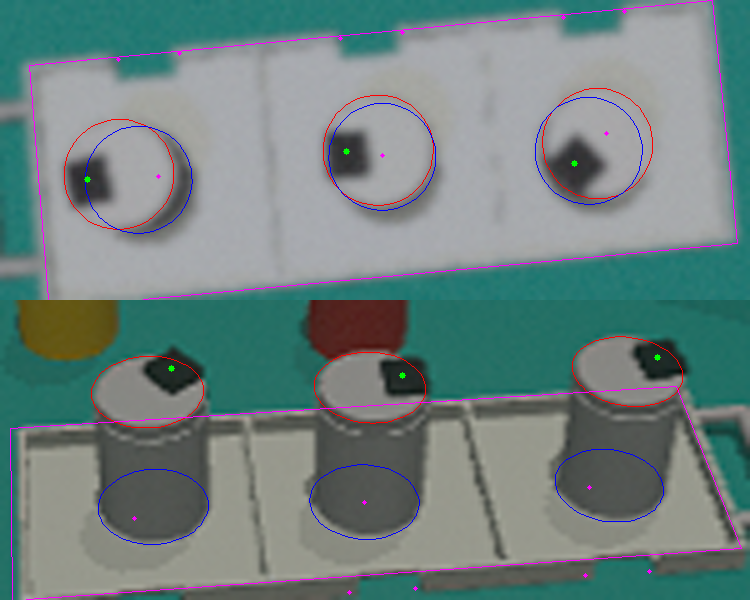

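The top row of the overlay has the lid outlines at (119,174), (379,151) and (598,144), and the flaps all sit on their left side. In both views the lid centres agree to about 3 mm and the flap headings are about 101°, 95° and 130°. That puts flap angles of about 96°, 89° and 125° from the notch direction, more than the stated 1.5 rad. I'll go by the images and recheck later. First I move above tin 1.

drive_tool([
  [[-3.75, -2.85, 0, 0, 0, 0, 0], [-3.75, -2.85, 0, 0, 0, 0, 0], [-3.75, -2.85, 0, 0, 0, 0, 0], [-3.75, -2.85, 0, 0, 0, 0, 0], [-3.75, -2.85, 0, 0, 0, 0, 0]],
], force=60)

```text
time_s: 0.72
tool_pos: [0.3654, 0.3978, 0.2309]
ee_rot: [-180.0, -0.0, 157.9]
contact_force: [1.0, 0.7, 0.3]
width: 0.0856
```

drive_tool([
  [[-3.75, -2.85, 0, 0, 0, 0, 0], [-3.75, -2.85, 0, 0, 0, 0, 0], [-3.75, -2.85, 0, 0, 0, 0, 0], [-3.75, -2.85, 0, 0, 0, 0, 0], [-3.75, -2.85, 0, 0, 0, 0, 0]],
])

```text
time_s: 1.35
tool_pos: [0.4853, 0.1951, 0.231]
ee_rot: [-180.0, -0.0, 157.8]
contact_force: [0.6, -0.1, 0.5]
width: 0.0855
```

drive_tool([
  [[0, 0, 0, 0, 0, 0, 0], [0, 0, 0, 0, 0, 0, 0], [0, 0, 0, 0, 0, 0, 0]],
])

```text
time_s: 1.72
tool_pos: [0.4843, 0.1975, 0.2311]
ee_rot: [-180.0, -0.0, 157.9]
contact_force: [-0.1, -0.0, 0.7]
width: 0.0851
```

drive_tool([
  [[-0.2, 0.1, 3, 0, 0, 0, 0], [0, 0, 3, 0, 0, 0, 0], [0, 0, 3, 0, 0, 0, 0], [0, 0, 2, 0, 0, 0, 0], [0, 0, 0, 0, 0, 0, 0]],
])

```text
time_s: 2.35
tool_pos: [0.4854, 0.1974, 0.1196]
ee_rot: [-179.9, -0.2, 157.9]
contact_force: [-0.1, -0.5, 0.6]
width: 0.0853
```

Run:
```python
from h import *
o=[]
for n in('top','scene'):
    p,d=cams.camera(n)
    c=p[175:265,225:375] if n=='top' else p[145:235,320:470]
    o.append(cv2.resize(c[...,::-1],(480,288),interpolation=cv2.INTER_CUBIC))
cv2.imwrite('pics/c1.png',np.vstack(o))
```

```text
(no output)
```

View pics/c1.png

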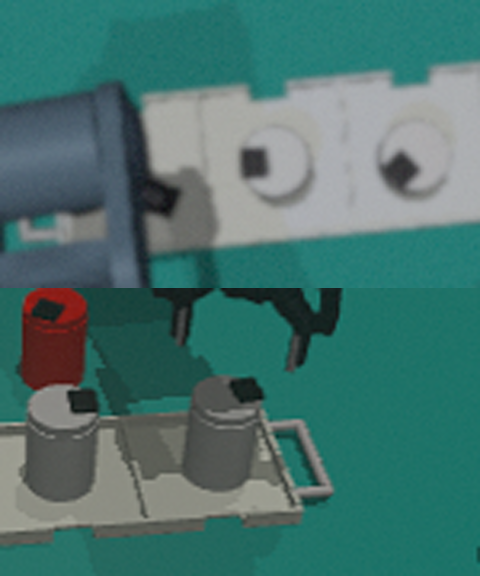

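Run:
```python
from h import *
P=proj('scene',[[.4854,.1974,.13],[.486,.197,.088]]);print(P,(P-[320,145])*3.2+[0,288])
```

```text
[[392.27026638 166.33523595]
 [390.18210022 178.77832182]] [[231.26485241 356.27275505]
 [224.5827207  396.09062983]]
```

The close view shows the fingers straddling tin 1, with tips at (180,340) and (292,368) in the lower crop and the lid at (224,396). I descend and grip.

drive_tool([
  [[0, -0.1, 2.5, 0, 0, 0, 0], [0, 0, 2.5, 0, 0, 0, 0], [0, 0, 2, 0, 0, 0, 0], [0, 0, 1.2, 0, 0, 0, 0], [0, 0, 0, 0, 0, 0, 0]],
])

```text
time_s: 3.08
tool_pos: [0.4869, 0.196, 0.0394]
ee_rot: [-180.0, -0.0, 157.9]
contact_force: [0.4, -0.3, 0.4]
width: 0.0854
```

drive_tool([
  [[0, 0, 0, 0, 0, 0, 0], [0, 0, 0, 0, 0, 0, 0.15], [0, 0, 0, 0, 0, 0, 0.25], [0, 0, 0, 0, 0, 0, 0.35], [0, 0, 0, 0, 0, 0, 0.5]],
])

```text
time_s: 3.7
tool_pos: [0.4869, 0.1953, 0.0403]
ee_rot: [-179.9, 0.0, 157.9]
contact_force: [-3.4, -2.7, 7.3]
width: 0.0613
```

drive_tool([
  [[0, 0, 0, 0, 0, 0, 0.7], [0, 0, 0, 0, 0, 0, 1], [0, 0, 0, 0, 0, 0, 1], [0, 0, 0, 0, 0, 0, 1]],
])

```text
time_s: 4.2
tool_pos: [0.487, 0.1953, 0.0403]
ee_rot: [-179.9, 0.0, 157.9]
contact_force: [-3.7, -2.5, 7.5]
width: 0.0608
```

drive_tool([
  [[0, 0, -0.5, 0, 0, 0, 1], [0, 0, -1, 0, 0, 0, 1], [0, 0, -1.5, 0, 0, 0, 1], [0, 0, -1, 0, 0, 0, 1], [0, 0, 0, 0, 0, 0, 1]],
])

```text
time_s: 4.82
tool_pos: [0.4878, 0.196, 0.0807]
ee_rot: [179.9, 0.1, 157.8]
contact_force: [0.3, 0.2, -5.4]
width: 0.0604
```

drive_tool([
  [[0, 0, 0, 0, 0, 0, 1], [0, 0, 0, 0, 0, 0, 1], [0, 0, 0, 0, 0, 0, 1], [0, 0, 0, 0, 0, 0, 1]],
])

```text
time_s: 5.32
tool_pos: [0.4867, 0.1958, 0.0791]
ee_rot: [-180.0, -0.0, 157.8]
contact_force: [-0.1, 0.2, -5.1]
width: 0.0608
```

Run:
```python
from h import *
s=bot.state();print(s['contact_force'],s['tool_pos'],s['ft_torque'],s['tau'])
o=[]
for n in('top','scene'):
    p,d=cams.camera(n)
    c=p[175:265,225:375] if n=='top' else p[145:235,320:470]
    o.append(cv2.resize(c[...,::-1],(480,288),interpolation=cv2.INTER_CUBIC))
cv2.imwrite('pics/c2.png',np.vstack(o))
```

```text
[-0.09906597  0.214789   -5.11002498] [0.48671294 0.19578914 0.07906665] [ 0.0170257  -0.04581088  0.04881078] [ 2.30187885e-03 -3.62310970e+01 -2.94858938e+01  6.27309797e-03
  1.38594437e-02 -5.25062148e-05]
```

View pics/c2.png

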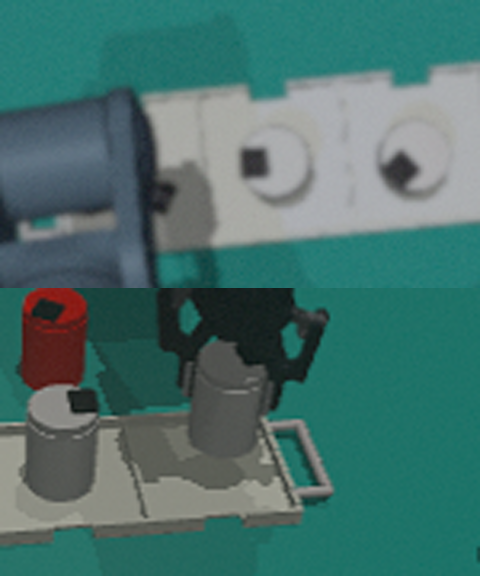

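Tin 1 is lifted cleanly (lid at (230,360) in the lower crop). The reading changed by about 5.6 N, so it weighs about 0.56 kg. I set it back.

drive_tool([
  [[0, 0, 1.2, 0, 0, 0, 1], [0, 0, 1.2, 0, 0, 0, 1], [0, 0, 0.8, 0, 0, 0, 1], [0, 0, 0.4, 0, 0, 0, 1], [0, 0, 0.25, 0, 0, 0, 1]],
])

```text
time_s: 6.05
tool_pos: [0.4869, 0.1958, 0.0406]
ee_rot: [-180.0, -0.0, 157.8]
contact_force: [0.4, 0.2, -5.4]
width: 0.0607
```

drive_tool([
  [[0, 0, 0, 0, 0, 0, 1], [0, 0, 0, 0, 0, 0, 1], [0, 0, 0, 0, 0, 0, 1]],
])

```text
time_s: 6.42
tool_pos: [0.487, 0.1959, 0.041]
ee_rot: [180.0, 0.0, 157.8]
contact_force: [0.5, 0.6, -4.8]
width: 0.0607
```

drive_tool([
  [[0, 0, 0.1, 0, 0, 0, 1], [0, 0, 0.05, 0, 0, 0, 1], [0, 0, 0, 0, 0, 0, 1], [0, 0, 0, 0, 0, 0, 1]],
])

```text
time_s: 6.92
tool_pos: [0.4872, 0.1959, 0.0404]
ee_rot: [-180.0, 0.0, 157.8]
contact_force: [-4.2, -0.6, 5.6]
width: 0.0608
```

drive_tool([
  [[0, 0, 0, 0, 0, 0, 0.5], [0, 0, 0, 0, 0, 0, 0.2], [0, 0, 0, 0, 0, 0, 0], [0, 0, 0, 0, 0, 0, 0], [0, 0, -1.5, 0, 0, 0, 0]],
])

```text
time_s: 7.55
tool_pos: [0.4858, 0.1956, 0.0537]
ee_rot: [-179.9, -0.1, 157.8]
contact_force: [-0.3, -0.6, 1.1]
width: 0.0856
```

drive_tool([
  [[0, 0, -2.5, 0, 0, 0, 0], [0, 0, -3, 0, 0, 0, 0], [0, 0, -3, 0, 0, 0, 0], [0, 0, -2, 0, 0, 0, 0], [0, 0, 0, 0, 0, 0, 0]],
])

```text
time_s: 8.18
tool_pos: [0.4884, 0.1961, 0.1621]
ee_rot: [179.8, 0.3, 157.8]
contact_force: [-0.4, -0.7, 0.2]
width: 0.0854
```

drive_tool([
  [[-1.6, -3.1, 0, 0, 0, 0, 0], [-1.6, -3.1, 0, 0, 0, 0, 0], [-1.6, -3.1, 0, 0, 0, 0, 0], [-1.7, -3.3, 0, 0, 0, 0, 0], [0, 0, 0, 0, 0, 0, 0]],
])

```text
time_s: 8.8
tool_pos: [0.4992, 0.0529, 0.1585]
ee_rot: [-180.0, -0.1, 157.6]
contact_force: [-0.3, 0.8, 0.2]
width: 0.0856
```

drive_tool([
  [[0, 0, 2, 0, 0, 0, 0], [0, 0, 1, 0, 0, 0, 0], [0, 0, 0, 0, 0, 0, 0]],
])

```text
time_s: 9.18
tool_pos: [0.4985, 0.0553, 0.1281]
ee_rot: [-180.0, -0.1, 157.9]
contact_force: [-0.1, 0.3, 0.0]
width: 0.0851
```

Run:
```python
from h import *
o=[]
for n in('top','scene'):
    p,d=cams.camera(n)
    c=p[175:265,225:375] if n=='top' else p[145:235,275:425]
    o.append(cv2.resize(c[...,::-1],(480,288),interpolation=cv2.INTER_CUBIC))
cv2.imwrite('pics/c3.png',np.vstack(o))
```

```text
(no output)
```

View pics/c3.png

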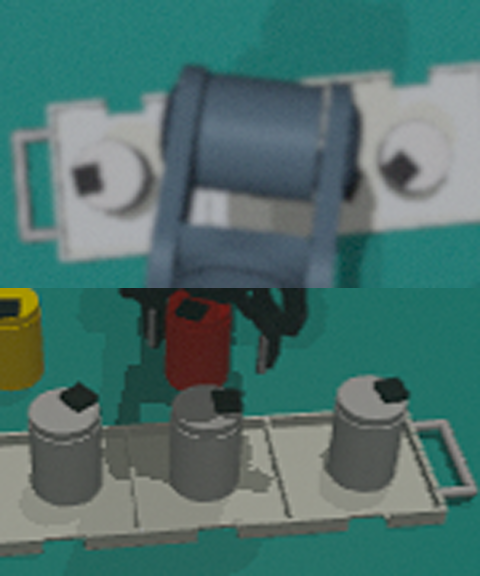

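Tin 1 stands in its compartment (lower crop, (370,400)). The fingers straddle tin 2 at (150,335) and (262,360). I descend.

drive_tool([
  [[-0.1, 0, 2.5, 0, 0, 0, 0], [0, 0, 2.5, 0, 0, 0, 0], [0, 0, 2.5, 0, 0, 0, 0], [0, 0, 1.3, 0, 0, 0, 0], [0, 0, 0, 0, 0, 0, 0]],
])

```text
time_s: 9.9
tool_pos: [0.5002, 0.0544, 0.041]
ee_rot: [-180.0, -0.1, 157.8]
contact_force: [0.2, 0.3, 1.1]
width: 0.0854
```

drive_tool([
  [[0, 0, 0, 0, 0, 0, 0], [0, 0, 0, 0, 0, 0, 0.15], [0, 0, 0, 0, 0, 0, 0.25], [0, 0, 0, 0, 0, 0, 0.35], [0, 0, 0, 0, 0, 0, 0.5]],
])

```text
time_s: 10.52
tool_pos: [0.5013, 0.0541, 0.0423]
ee_rot: [180.0, 0.1, 157.8]
contact_force: [-1.2, 0.2, 6.8]
width: 0.0606
```

drive_tool([
  [[0, 0, 0, 0, 0, 0, 0.7], [0, 0, 0, 0, 0, 0, 1], [0, 0, 0, 0, 0, 0, 1], [0, 0, 0, 0, 0, 0, 1]],
])

```text
time_s: 11.02
tool_pos: [0.5013, 0.0541, 0.0423]
ee_rot: [180.0, 0.1, 157.8]
contact_force: [-0.4, 0.6, 5.6]
width: 0.0608
```

drive_tool([
  [[0, 0, -0.5, 0, 0, 0, 1], [0, 0, -1, 0, 0, 0, 1], [0, 0, -1.5, 0, 0, 0, 1], [0, 0, -1, 0, 0, 0, 1], [0, 0, 0, 0, 0, 0, 1]],
])

```text
time_s: 11.65
tool_pos: [0.5013, 0.0542, 0.0827]
ee_rot: [180.0, 0.1, 157.8]
contact_force: [-1.5, -0.4, -0.7]
width: 0.0606
```

drive_tool([
  [[0, 0, 0, 0, 0, 0, 1], [0, 0, 0, 0, 0, 0, 1], [0, 0, 0, 0, 0, 0, 1], [0, 0, 0, 0, 0, 0, 1]],
])

```text
time_s: 12.15
tool_pos: [0.5003, 0.0543, 0.081]
ee_rot: [-180.0, -0.0, 157.8]
contact_force: [-0.9, 0.2, -1.4]
width: 0.0606
```

Tin 2 is light at about 0.15 kg. I set it back.

drive_tool([
  [[0, 0, 1.2, 0, 0, 0, 1], [0, 0, 1.2, 0, 0, 0, 1], [0, 0, 0.8, 0, 0, 0, 1], [0, 0, 0.5, 0, 0, 0, 1], [0, 0, 0.2, 0, 0, 0, 1]],
])

```text
time_s: 12.78
tool_pos: [0.5001, 0.0543, 0.0423]
ee_rot: [-180.0, -0.1, 157.8]
contact_force: [-6.7, 0.4, 12.3]
width: 0.0605
```

drive_tool([
  [[0, 0, 0.05, 0, 0, 0, 1], [0, 0, 0, 0, 0, 0, 1], [0, 0, 0, 0, 0, 0, 1], [0, 0, 0, 0, 0, 0, 1]],
])

```text
time_s: 13.28
tool_pos: [0.5007, 0.0542, 0.0423]
ee_rot: [180.0, 0.0, 157.8]
contact_force: [-3.7, 0.8, 6.1]
width: 0.0607
```

Tin 2 is seated. I release it and go up.

drive_tool([
  [[0, 0, 0, 0, 0, 0, 0.5], [0, 0, 0, 0, 0, 0, 0.2], [0, 0, 0, 0, 0, 0, 0], [0, 0, 0, 0, 0, 0, 0], [0, 0, -1.5, 0, 0, 0, 0]],
])

```text
time_s: 13.9
tool_pos: [0.4994, 0.0543, 0.0562]
ee_rot: [-180.0, -0.2, 157.8]
contact_force: [0.2, 0.5, -0.1]
width: 0.0851
```

drive_tool([
  [[0, 0, -2.5, 0, 0, 0, 0], [0, 0, -3, 0, 0, 0, 0], [0, 0, -3, 0, 0, 0, 0], [0, 0, -2, 0, 0, 0, 0], [0, 0, 0, 0, 0, 0, 0]],
])

```text
time_s: 14.52
tool_pos: [0.502, 0.0541, 0.1645]
ee_rot: [179.9, 0.3, 157.8]
contact_force: [0.0, 0.6, 0.6]
width: 0.0855
```

drive_tool([
  [[-1.2, -2.7, 0, 0, 0, 0, 0], [-1.2, -2.7, 0, 0, 0, 0, 0], [-1.2, -2.7, 0, 0, 0, 0, 0], [-1.1, -2.7, 0, 0, 0, 0, 0], [0, 0, 0, 0, 0, 0, 0]],
])

```text
time_s: 15.15
tool_pos: [0.5027, -0.0647, 0.161]
ee_rot: [-180.0, -0.1, 157.7]
contact_force: [-0.6, 0.9, -0.3]
width: 0.0857
```

drive_tool([
  [[0, 0, 2, 0, 0, 0, 0], [0, 0, 1, 0, 0, 0, 0], [0, 0, 0, 0, 0, 0, 0]],
])

```text
time_s: 15.52
tool_pos: [0.5023, -0.0626, 0.1306]
ee_rot: [-180.0, -0.2, 157.9]
contact_force: [0.3, 0.0, 0.3]
width: 0.0852
```

Run:
```python
from h import *
o=[]
for n in('top','scene'):
    p,d=cams.camera(n)
    c=p[175:265,225:375] if n=='top' else p[145:235,275:425]
    o.append(cv2.resize(c[...,::-1],(480,288),interpolation=cv2.INTER_CUBIC))
cv2.imwrite('pics/c4.png',np.vstack(o))
```

```text
(no output)
```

View pics/c4.png

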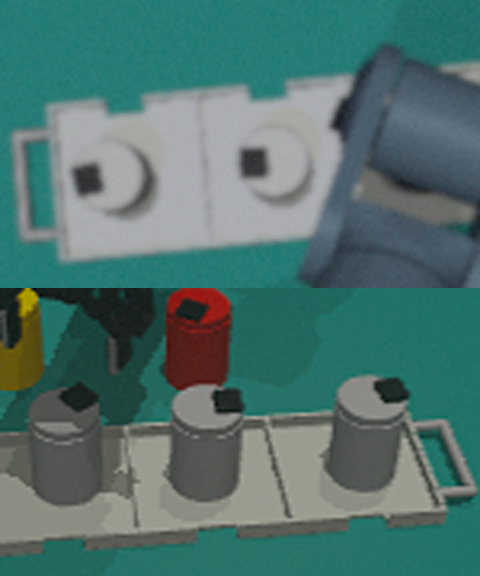

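Tins 1 and 2 stand upright. The fingers at (8,330) and (113,355) straddle tin 3. I descend.

drive_tool([
  [[-0.15, -0.15, 2.5, 0, 0, 0, 0], [0, 0, 2.5, 0, 0, 0, 0], [0, 0, 2.5, 0, 0, 0, 0], [0, 0, 1.5, 0, 0, 0, 0], [0, 0, 0, 0, 0, 0, 0]],
])

```text
time_s: 16.25
tool_pos: [0.5036, -0.0652, 0.0413]
ee_rot: [-180.0, -0.1, 157.8]
contact_force: [-0.7, -0.2, -0.6]
width: 0.0852
```

drive_tool([
  [[0, 0, 0, 0, 0, 0, 0], [0, 0, 0, 0, 0, 0, 0.15], [0, 0, 0, 0, 0, 0, 0.25], [0, 0, 0, 0, 0, 0, 0.35], [0, 0, 0, 0, 0, 0, 0.5]],
])

```text
time_s: 16.88
tool_pos: [0.5048, -0.0658, 0.0428]
ee_rot: [-180.0, 0.1, 157.8]
contact_force: [-0.8, 0.0, 5.8]
width: 0.0607
```

drive_tool([
  [[0, 0, 0, 0, 0, 0, 0.7], [0, 0, 0, 0, 0, 0, 1], [0, 0, 0, 0, 0, 0, 1], [0, 0, 0, 0, 0, 0, 1]],
])

```text
time_s: 17.38
tool_pos: [0.5048, -0.0658, 0.0428]
ee_rot: [-180.0, 0.1, 157.8]
contact_force: [-1.4, 0.2, 6.5]
width: 0.0605
```

drive_tool([
  [[0, 0, -0.5, 0, 0, 0, 1], [0, 0, -1, 0, 0, 0, 1], [0, 0, -1.5, 0, 0, 0, 1], [0, 0, -1, 0, 0, 0, 1], [0, 0, 0, 0, 0, 0, 1]],
])

```text
time_s: 18.0
tool_pos: [0.5049, -0.0658, 0.0832]
ee_rot: [180.0, 0.2, 157.8]
contact_force: [0.1, 0.6, -1.7]
width: 0.0606
```

drive_tool([
  [[0, 0, 0, 0, 0, 0, 1], [0, 0, 0, 0, 0, 0, 1], [0, 0, 0, 0, 0, 0, 1], [0, 0, 0, 0, 0, 0, 1]],
])

```text
time_s: 18.5
tool_pos: [0.5039, -0.0654, 0.0816]
ee_rot: [-180.0, -0.0, 157.8]
contact_force: [-0.0, -0.8, -2.9]
width: 0.0608
```

Tin 3 weighs about 0.3 kg, so tin 1 is the heaviest. I set tin 3 back.

drive_tool([
  [[0, 0, 1.2, 0, 0, 0, 1], [0, 0, 1.2, 0, 0, 0, 1], [0, 0, 0.8, 0, 0, 0, 1], [0, 0, 0.5, 0, 0, 0, 1], [0, 0, 0.2, 0, 0, 0, 1]],
])

```text
time_s: 19.12
tool_pos: [0.5038, -0.0654, 0.0429]
ee_rot: [-180.0, -0.1, 157.8]
contact_force: [-6.2, 3.1, 12.2]
width: 0.0608
```

drive_tool([
  [[0, 0, 0.05, 0, 0, 0, 1], [0, 0, 0, 0, 0, 0, 1], [0, 0, 0, 0, 0, 0, 1], [0, 0, 0, 0, 0, 0, 1]],
])

```text
time_s: 19.62
tool_pos: [0.5042, -0.0655, 0.0429]
ee_rot: [-180.0, 0.0, 157.8]
contact_force: [-3.4, 1.3, 5.3]
width: 0.0606
```

drive_tool([
  [[0, 0, 0, 0, 0, 0, 0.5], [0, 0, 0, 0, 0, 0, 0.2], [0, 0, 0, 0, 0, 0, 0], [0, 0, 0, 0, 0, 0, 0], [0, 0, -1.5, 0, 0, 0, 0]],
])

```text
time_s: 20.25
tool_pos: [0.503, -0.0651, 0.0567]
ee_rot: [-180.0, -0.2, 157.8]
contact_force: [0.4, -0.2, 0.7]
width: 0.0855
```

drive_tool([
  [[0, 0, -2.5, 0, 0, 0, 0], [0, 0, -3, 0, 0, 0, 0], [0, 0, -3, 0, 0, 0, 0], [0, 0, -2, 0, 0, 0, 0], [0, 0, 0, 0, 0, 0, 0]],
])

```text
time_s: 20.88
tool_pos: [0.5055, -0.0659, 0.165]
ee_rot: [180.0, 0.3, 157.8]
contact_force: [-0.2, -0.4, -0.8]
width: 0.0853
```

drive_tool([
  [[1.8, 3.8, 0, 0, 0, 0, 0], [1.8, 3.8, 0, 0, 0, 0, 0], [1.8, 3.8, 0, 0, 0, 0, 0], [1.8, 3.8, 0, 0, 0, 0, 0], [1.8, 3.8, 0, 0, 0, 0, 0]],
])

```text
time_s: 21.5
tool_pos: [0.4915, 0.1457, 0.1614]
ee_rot: [-180.0, -0.1, 157.8]
contact_force: [0.2, -0.7, -0.6]
width: 0.0849
```

drive_tool([
  [[2.4, 4.5, 0, 0, 0, 0, 0], [0, 0, 0, 0, 0, 0, 0], [0, 0, 0, 0, 0, 0, 0], [0, 0, 0, 0, 0, 0, 0]],
])

```text
time_s: 22.0
tool_pos: [0.4871, 0.1942, 0.1619]
ee_rot: [-180.0, -0.0, 157.8]
contact_force: [-0.2, -0.7, 0.3]
width: 0.0855
```

Run:
```python
from h import *
print(bot.state()['tool_pos'],bot.state()['q'])
o=[]
for n in('top','scene'):
    p,d=cams.camera(n)
    c=p[175:265,235:385] if n=='top' else p[145:235,270:420]
    o.append(cv2.resize(c[...,::-1],(480,288),interpolation=cv2.INTER_CUBIC))
cv2.imwrite('pics/c5.png',np.vstack(o))
```

```text
[0.48711081 0.19417518 0.16190859] [ 9.33930539e+00  1.52452106e+00  1.10770828e+02 -1.15457415e-02
  6.77419746e+01 -5.84088828e+01]
```

View pics/c5.png

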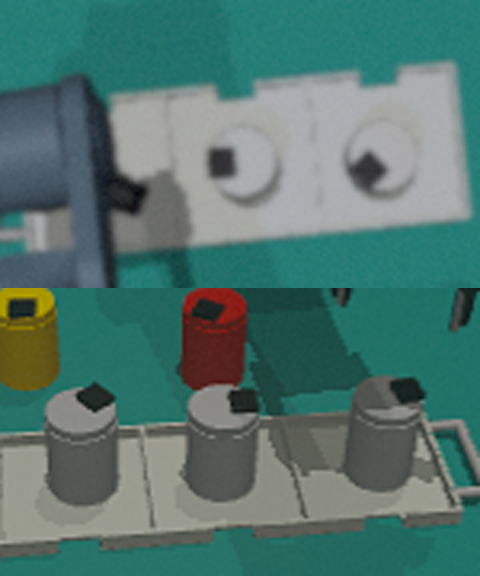

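All three tins stand in their compartments. I descend on tin 1 and grip again.

drive_tool([
  [[0.05, 0.15, 3.5, 0, 0, 0, 0], [0, 0, 3.5, 0, 0, 0, 0], [0, 0, 3, 0, 0, 0, 0], [0, 0, 1.5, 0, 0, 0, 0], [0, 0, 0.6, 0, 0, 0, 0]],
])

```text
time_s: 22.72
tool_pos: [0.4873, 0.1964, 0.0409]
ee_rot: [-180.0, -0.0, 157.8]
contact_force: [-0.2, 1.0, 0.4]
width: 0.0854
```

drive_tool([
  [[0, 0, 0, 0, 0, 0, 0], [0, 0, 0, 0, 0, 0, 0], [0, 0, 0, 0, 0, 0, 0.15], [0, 0, 0, 0, 0, 0, 0.25], [0, 0, 0, 0, 0, 0, 0.35]],
])

```text
time_s: 23.35
tool_pos: [0.4876, 0.1967, 0.0421]
ee_rot: [-180.0, 0.0, 157.9]
contact_force: [-1.7, -0.6, 6.3]
width: 0.0606
```

drive_tool([
  [[0, 0, 0, 0, 0, 0, 0.5], [0, 0, 0, 0, 0, 0, 1], [0, 0, 0, 0, 0, 0, 1], [0, 0, 0, 0, 0, 0, 1], [0, 0, 0, 0, 0, 0, 1]],
], force=70)

```text
time_s: 23.98
tool_pos: [0.4876, 0.1967, 0.0421]
ee_rot: [-180.0, 0.0, 157.9]
contact_force: [-2.8, -0.6, 6.0]
width: 0.0606
```

drive_tool([
  [[0, 0, -0.5, 0, 0, 0, 1], [0, 0, -1.5, 0, 0, 0, 1], [0, 0, -2.5, 0, 0, 0, 1], [0, 0, -2.5, 0, 0, 0, 1], [0, 0, -2.5, 0, 0, 0, 1]],
])

```text
time_s: 24.6
tool_pos: [0.4867, 0.1968, 0.1373]
ee_rot: [-180.0, -0.0, 157.8]
contact_force: [0.7, 0.2, -4.5]
width: 0.0606
```

drive_tool([
  [[0, 0, -2, 0, 0, 0, 1], [0, 0, -1, 0, 0, 0, 1], [0, 0, 0, 0, 0, 0, 1], [0, 0, 0, 0, 0, 0, 1]],
])

```text
time_s: 25.1
tool_pos: [0.4864, 0.1966, 0.1652]
ee_rot: [-179.9, -0.1, 157.8]
contact_force: [-0.1, 0.1, -6.0]
width: 0.0605
```

Tin 1 is up, with its underside at about 0.127 m. I shift it over the compartment centre so it lines up with the notch, then turn it about 96° clockwise.

drive_tool([
  [[-0.6, -1, 0, 0, 0, 0, 1], [0, 0, 0, 0, 0, 0.14, 1], [0, 0, 0, 0, 0, 0.14, 1], [0, 0, 0, 0, 0, 0.14, 1], [0, 0, 0, 0, 0, 0.14, 1]],
])

```text
time_s: 25.72
tool_pos: [0.4888, 0.1844, 0.1655]
ee_rot: [-179.9, -0.0, 125.5]
contact_force: [-0.3, 0.1, -4.8]
width: 0.0606
```

drive_tool([
  [[0, 0, 0, 0, 0, 0.14, 1], [0, 0, 0, 0, 0, 0.14, 1], [0, 0, 0, 0, 0, 0.14, 1], [0, 0, 0, 0, 0, 0.14, 1], [0, 0, 0, 0, 0, 0.14, 1]],
])

```text
time_s: 26.35
tool_pos: [0.4887, 0.1844, 0.1655]
ee_rot: [-179.9, 0.0, 85.4]
contact_force: [-0.5, 0.7, -5.9]
width: 0.0606
```

drive_tool([
  [[0, 0, 0, 0, 0, 0.14, 1], [0, 0, 0, 0, 0, 0.14, 1], [0, 0, 0, 0, 0, 0.14, 1], [0, 0, 0, 0, 0, 0, 1], [0, 0, 0, 0, 0, 0, 1]],
])

```text
time_s: 26.98
tool_pos: [0.4889, 0.1849, 0.1659]
ee_rot: [-180.0, 0.0, 61.7]
contact_force: [-0.0, -0.6, -5.4]
width: 0.0609
```

Run:
```python
from h import *
print(bot.state()['tool_pos'],bot.state()['ee_rot'],bot.state()['q'])
o=[]
for n in('top','scene'):
    p,d=cams.camera(n);np.savez(n+'6.npz',p=p,d=d)
    c=p[175:265,225:375] if n=='top' else p[120:225,340:460]
    o.append(cv2.resize(c[...,::-1],(440,264) if n=='top' else (360,315),interpolation=cv2.INTER_CUBIC))
o[1]=cv2.copyMakeBorder(o[1],0,0,0,80,0)
cv2.imwrite('pics/c6.png',np.vstack(o))
```

```text
[0.48888922 0.18485618 0.16594234] [-1.79972568e+02  2.81497654e-02  6.16736546e+01] [ 8.27457130e+00  9.89824259e-01  1.10855164e+02 -6.72369104e-03
  6.81938186e+01  3.66034232e+01]
```

View pics/c6.png

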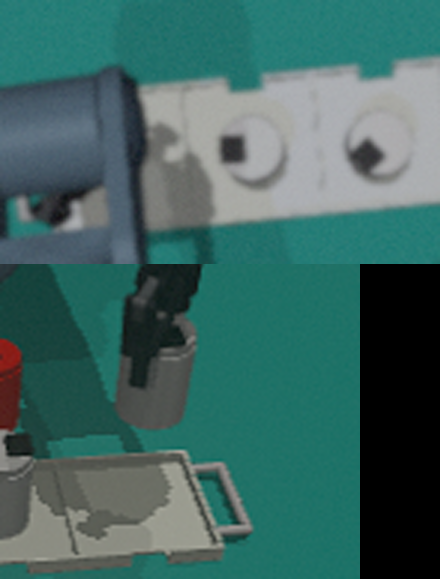

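Run:
```python
from h import *
p=np.load('scene6.npz')['p'][115:180,365:425,::-1]
p=cv2.resize(p,None,fx=9,fy=9,interpolation=cv2.INTER_CUBIC)
cv2.imwrite('pics/c7.png',np.clip(p.astype(float)*1.8,0,255))
```

```text
[ WARN:0@0.573] global loadsave.cpp:1063 imwrite_ Unsupported depth image for selected encoder is fallbacked to CV_8U.
```

View pics/c7.png

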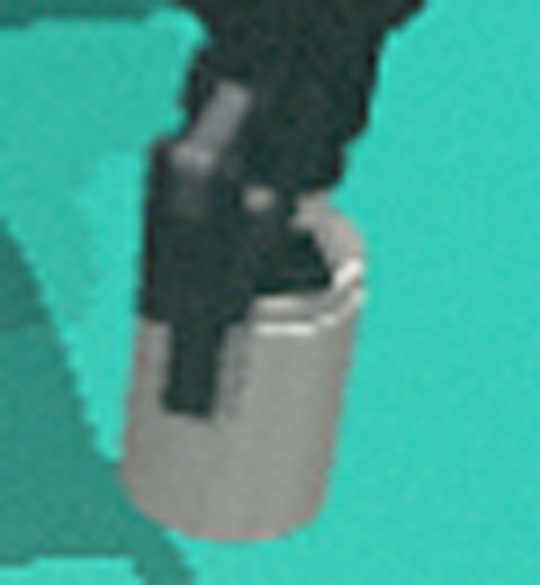

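Run:
```python
from h import *
p0=np.load('scene6.npz')['p'][115:180,365:425,::-1]
p0=np.clip(cv2.resize(p0,None,fx=7,fy=7,interpolation=cv2.INTER_CUBIC).astype(float)*1.8,0,255).astype(np.uint8)
th=np.linspace(0,6.283,60);c=np.array([.4889,.1849]);out=[]
for A in(5.5,):
  im=p0.copy();im2=p0.copy()
  def dr(im,P,col):
    q=((proj('scene',P)-[365,115]+.44)*7).astype(int);cv2.polylines(im,[q],True,col,1)
  for r,z in((.031,.1278),(.03,.2118),(.031,.2018)):
    dr(im,np.c_[c[0]+r*np.cos(th),c[1]+r*np.sin(th),0*th+z],(255,0,0))
  for A,col in((-4.5,(0,255,255)),(5.5,(0,0,255)),(15.5,(0,255,0))):
    a=np.radians(A);R=np.array([[np.cos(a),-np.sin(a)],[np.sin(a),np.cos(a)]])
    Q=np.array([[.005,-.013],[.029,-.013],[.029,.013],[.005,.013]])@R.T+c
    for z in(.2118,.2188): dr(im,np.c_[Q,[z]*4],col)
  out=np.hstack([im,im2][:1]+[p0][:0])
cv2.imwrite('pics/c8.png',out)
```

```text
(no output)
```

View pics/c8.png

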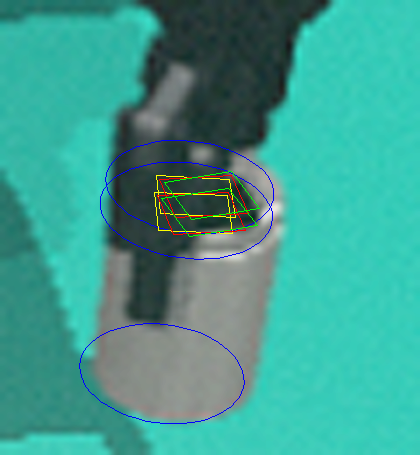

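Run:
```python
from h import *
c=np.array([.4889,.1849])
def edge(z,r=.031):
    th=np.linspace(0,6.283,721)
    q=proj('scene',np.c_[c[0]+r*np.cos(th),c[1]+r*np.sin(th),0*th+z]);q=(q-[365,115]+.44)*9
    return q[:,0].min().round(1),q[:,0].max().round(1),q[:,1].max().round(1)
print('bottom',edge(.1278),'top of can',edge(.2018),'lid',edge(.2118,.03))
for A in(-10,-5,0,5,10,15,20):
    a=np.radians(A);R=np.array([[np.cos(a),-np.sin(a)],[np.sin(a),np.cos(a)]])
    Q=np.array([[.029,-.013],[.029,.013],[.005,.013]])@R.T+c
    print(A,((proj('scene',np.r_[np.c_[Q,[.2118]*3],np.c_[Q,[.2188]*3]])-[365,115]+.44)*9).round(0).tolist())
p=np.load('scene6.npz')['p'];print(p[138:152,390:408].max(2))
for r in range(155,178,3): print(r,p[r,375:408].tolist()[0:0],p[r,375:408,0])
```

```text
bottom (np.float64(102.6), np.float64(313.8), np.float64(544.7)) top of can (np.float64(128.9), np.float64(350.6), np.float64(333.1)) lid (np.float64(136.2), np.float64(352.2), np.float64(300.8))
-10 [[193.0, 293.0], [289.0, 303.0], [290.0, 254.0], [196.0, 271.0], [292.0, 281.0], [294.0, 233.0]]
-5 [[202.0, 296.0], [298.0, 301.0], [292.0, 252.0], [205.0, 274.0], [301.0, 280.0], [295.0, 231.0]]
0 [[212.0, 299.0], [307.0, 299.0], [293.0, 250.0], [215.0, 277.0], [310.0, 278.0], [296.0, 228.0]]
5 [[222.0, 301.0], [315.0, 296.0], [294.0, 247.0], [225.0, 279.0], [319.0, 275.0], [297.0, 226.0]]
10 [[232.0, 302.0], [323.0, 293.0], [294.0, 245.0], [235.0, 281.0], [326.0, 272.0], [298.0, 224.0]]
15 [[242.0, 304.0], [330.0, 290.0], [294.0, 242.0], [246.0, 282.0], [333.0, 269.0], [297.0, 221.0]]
20 [[253.0, 304.0], [336.0, 286.0], [294.0, 240.0], [256.0, 283.0], [340.0, 265.0], [297.0, 219.0]]
[[ 30  32  39  51  47  40  35  35  71  83  81  83  91 110 114 113 111 114]
 [ 33  31  34  36  40  39  35  54  79  85  82  88  92 101 113 114 112 114]
 [ 33  33  36  40  37  38  34  44  52  61  77  83  94  
[... 1017 characters left out ...]
82 81 78 79 80 83
 79 77 73 75 54 31 32 31 29]
161 [] [37 33 34 43 65 67 71 71 69 70 65 53 48 54 73 72 75 79 82 80 78 79 81 81
 78 76 76 63 40 31 36 33 33]
164 [] [29 34 39 54 69 69 72 70 74 76 75 77 76 76 78 77 81 81 80 79 79 81 79 80
 77 77 74 55 30 32 31 31 29]
167 [] [28 25 35 57 72 70 71 73 74 77 76 77 77 76 77 79 81 79 79 80 82 82 78 77
 77 74 59 37 30 32 31 32 31]
170 [] [28 28 26 27 50 75 73 76 76 75 76 76 75 80 78 83 81 78 78 79 80 81 78 78
 74 71 49 27 32 33 33 33 30]
173 [] [27 29 28 34 26 29 27 35 55 73 80 76 78 81 81 81 80 79 77 81 81 81 71 56
 43 30 32 36 33 37 31 33 32]
176 [] [31 32 25 31 30 29 29 26 27 33 35 32 35 37 35 36 31 34 33 32 34 31 34 35
 36 33 33 34 35 33 30 35 36]
```

Run:
```python
from h import *
for n,box in(('top',(210,250,240,275)),('scene',(160,200,375,412))):
    p=np.load(n+'0.npz')['p'];r0,r1,c0,c1=box
    g=cv2.resize(p[r0:r1,c0:c1].max(2),None,fx=10,fy=10,interpolation=cv2.INTER_CUBIC);g=cv2.GaussianBlur(g,(0,0),4)
    for T in(85,100) if n=='top' else (55,65):
        m=(g<T).astype(np.uint8)
        if n=='scene': m[int(20*10):]=0
        k,l,st,ce=cv2.connectedComponentsWithStats(m)
        for i in range(1,k):
            if 1500<st[i,4]<12000:
                cn=max(cv2.findContours((l==i).astype(np.uint8),0,2)[0],key=cv2.contourArea)
                b=cv2.boxPoints(cv2.minAreaRect(cn))
                ap=cv2.approxPolyDP(cn,8,True)[:,0]
                w=plane(n,(b+.5)/10-.5+[c0,r0],.095)
                e=[np.degrees(np.arctan2(*(w[(j+1)%4]-w[j])[1::-1]))%90 for j in range(4)]
                print(n,T,st[i],np.round(e,1),w.mean(0).round(4),[np.linalg.norm(w[j]-w[j-1]).round(4) for j in range(4)],ap.tolist())
```

```text
top 85 [  89  169   78   88 5298] [13.9 14.5 13.9 14.6] [0.482  0.2127 0.095 ] [np.float64(0.0218), np.float64(0.019), np.float64(0.0218), np.float64(0.019)] [[147, 170], [90, 187], [107, 256], [165, 241]]
top 85 [ 265  188   63  110 1751] [65.1 64.8 65.  64.9] [0.4726 0.1646 0.095 ] [np.float64(0.0081), np.float64(0.0326), np.float64(0.0081), np.float64(0.0326)] [[318, 188], [302, 245], [265, 297], [318, 252], [327, 207]]
top 100 [ 247  158   86  153 3910] [69.4 69.  69.3 69.1] [0.4741 0.1654 0.095 ] [np.float64(0.0147), np.float64(0.0436), np.float64(0.0147), np.float64(0.0436)] [[306, 158], [304, 226], [250, 310], [290, 295], [324, 257], [332, 202]]
top 100 [  86  166   85   95 6366] [13.8 14.5 13.8 14.6] [0.4819 0.2126 0.095 ] [np.float64(0.0238), np.float64(0.021), np.float64(0.0238), np.float64(0.021)] [[149, 166], [86, 186], [104, 259], [169, 242]]
scene 55 [ 170  133  102   67 5020] [11.6 85.3 11.3 86.4] [0.484  0.2138 0.095 ] [np.float64(0.029), np.float64(0.0278), np.float64(0.0293), np.float64(0.0272)] [[243, 137], [173, 146], [195, 199], [270, 193]]
scene 65 [ 169  131  105   69 5493] [ 6.5 83.2  6.3 84.3] [0.4832 0.2141 0.095 ] [np.float64(0.0301), np.float64(0.0289), np.float64(0.0303), np.float64(0.0282)] [[243, 134], [171, 146], [193, 199], [273, 193]]
```

The flap's edges in the first top view give a heading of about 104°, which agrees with the lifted view showing it now at about 8°. The tray's heading is 5.5°, so I turn a little further.

drive_tool([
  [[0, 0, 0, 0, 0, 0.04, 1], [0, 0, 0, 0, 0, 0, 1], [0, 0, 0, 0, 0, 0, 1], [0, 0, 0, 0, 0, 0, 1], [0, 0, 0, 0, 0, 0, 1]],
])

```text
time_s: 27.7
tool_pos: [0.489, 0.1852, 0.1663]
ee_rot: [-180.0, 0.0, 59.3]
contact_force: [-0.4, -0.6, -5.1]
width: 0.06
```

Run:
```python
from h import *
s=bot.state();print(s['tool_pos'],s['ee_rot'],s['contact_force'],s['width'],s['time_s'])
p,d=cams.camera('scene')
cv2.imwrite('pics/c9.png',cv2.resize(p[115:235,260:430,::-1],None,fx=4.5,fy=4.5,interpolation=cv2.INTER_CUBIC))
```

```text
[0.48899394 0.18524238 0.16629854] [-1.79999358e+02  7.69763777e-04  5.93057417e+01] [-0.39966106 -0.55679522 -5.13147315] 0.05999401809669425 27.7
```

View pics/c9.png

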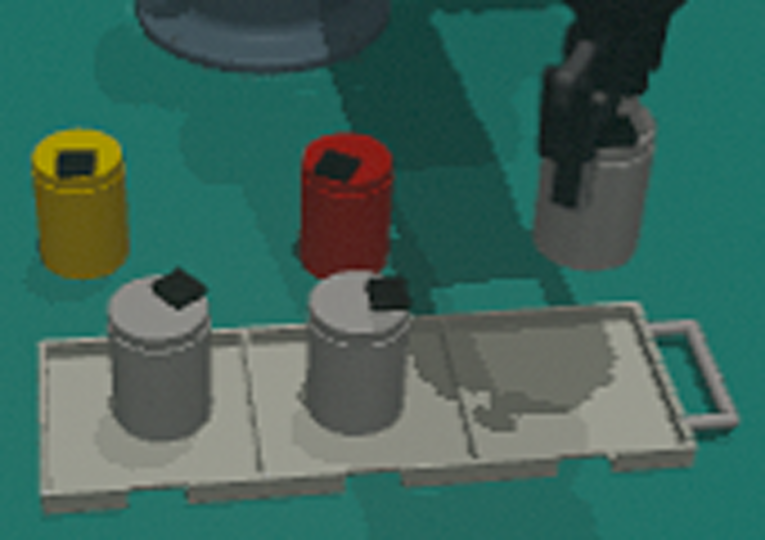

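Tin 1 is held upright at about (595,185) above its empty compartment, with its flap on the near side at (615,130), facing the notch. The other two tins stand in their compartments at (160,355) and (357,350). The wrist force is steady at -5 N. I hand the job in.

```bash
python3 -c "
from h import *
print(job.job_done())"
```

```text
the job is handed in; nothing more can be done
None
```

I hefted the tins in order from the handle end. Tin 1 weighed about 0.55 kg, tin 2 about 0.15 kg and tin 3 about 0.3 kg. I set each one back in its own compartment, then lifted tin 1, the heaviest, again and turned it so its flap faces its notch. I handed the job in at 27.7 s, still holding it.

**Last checks:**
- **Height and hold:** the underside is at about 0.128 m and the other lids are at 0.088 m. The tool was vertical and the wrist force steady at about -5 N.
- **Other things:** tins 2 and 3 stand upright in their compartments. The red tin and the one yellow tin in the last view were upright. I did not re-check the other bystanders, but the arm did not go near them.
- **Position:** I moved tin 1 about 12 mm sideways after lifting it, so that it hangs over the centre of its compartment.

**Disagreements:**
- **Flap heading:** two estimates of tin 1's starting heading differed, 101.5° from lid and flap centres and 104° from flap edges. A look after the turn backed the second, so I added about 2.3° more. I put the remaining error within about 3 to 4°, because a finger partly hid the flap in the final view.
- **Starting flap angles:** they measured about 89 to 125° from the notch direction, beyond the stated 1.5 rad (86°). I followed the images.
- **Cameras:** the two views differed by about 2 to 3 mm.

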